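Switch off the fan and hold the drying hutch's gate ajar

TASK

First turn the fan knob on the control box fully anticlockwise to its stop (off). Then take the upright handle of the barrel bolt on the drying hutch's gate: the bolt has sagged behind the bent-up lip of its keeper, so lift it over the lip while pulling it back, then pull the gate towards the robot until its free edge stands about 10 cm open. The gate springs shut by itself, so finish while still holding the bolt's handle with the gate steady and ajar; leave the jar, the cup, the brush and the ware in the hutch where they are.

Things in the scene. Friction and masses are not known exactly. Their poses are not given: they have to be found in the camera images.
- hutch: low open-topped plywood and wood box, 250 mm deep, 450 mm wide, up to 120 mm tall (hinge post), fixed to the table, with a slatted wooden gate in the side that faces the robot. Origin on the table under the middle of the closed gate; own x points into the hutch, away from the robot; own y to the left as seen from the robot, towards the hinge; z up. Its yaw and place vary
- controller: grey fan control box, 100 x 85 x 55 mm, fixed to the table left or right in front of the hutch, with the knob on its top; origin under its middle
- fan_knob_grip (a point): on the knob's axis, 92 mm above the table, at the height to grip: the knob has a black upright bar, 42 mm long, 14 mm thick, whose top is 7 mm above this point and whose sides are free down to 17 mm below it, where a 44 mm disc begins. The point turns with the knob: its own x runs along the bar, z up
- fan_knob (a joint): rad; 0 = off, the anticlockwise end stop; grows clockwise as seen from above; starts between 0.7 and 1.4; light friction (0.03 N m), stays where it is left
- handle_grip (a point): point on the axis of the bolt's handle, a plain upright round steel stem 16 mm in diameter that stands up from the bolt on the gate's top rail; 200 mm above the table at the start. The stem reaches 25 mm above this point and is free for 69 mm below it; everything else of the hutch near it ends at least 35 mm below this point. Its axes are the gate's (x through the gate away from the robot when shut, y along the bolt towards the hinge, z up)
- bolt_handle: the same stem as a body; origin on the bolt's axis under the stem, 75 mm below handle_grip, same axes
- bolt (a joint): m; how far the bolt is lifted: 0 = sagging (the start), at most 0.020. Its own weight (about 2.2 N) lets it drop back when not held up. The downturned nose at the bolt's end hangs 13 mm below the lip's top, so it must be lifted more than 13 mm (15 to 18 mm is good) to pass over the lip
- bolt_draw (a joint): m; how far the bolt is drawn back along its axis, in the gate's own +y (left, towards the hinge): 0 at the start, at most 0.065; friction 1.5 N. Unlifted it is stopped after 6 mm by the lip; lifted, the nose is past the lip at 0.025 and out of the keeper's hoop, so that the gate is free, at 0.040 and more (0.055 is good). The handle moves along with it
- keeper_lip (a point): middle of the top edge of the bent-up lip of the steel keeper on the latch post (the right-hand post seen from the robot), 119 mm above the table; lip 24 mm wide along x, 5 mm thick. A hoop over the bolt, reaching 165 mm above the table, stands 14 mm from it towards the gate
- bolt_nose (a point): underside of the nose at the bolt's end, 14 mm wide, 12 mm along the bolt, 24 mm high; 106 mm above the table at the start, with the lip between it and the gate
- gate (a joint): rad; 0 = shut, grows as the gate's free edge swings towards the robot, up to 1.2; a spring closes it: 0.38 N m when shut, plus 1.5 N m per rad (about 5 N at the handle at 0.33 rad). 0.33 rad is a free edge about 100 mm open
- gate_hinge (a point): on the gate's upright hinge axis, at its left end seen from the robot, 100 mm above the table; axes turn with the gate. The handle starts 250 mm from this axis along the gate; drawing the bolt shortens that by the draw
- gate_edge (a point): on the gate's free edge, 298 mm from the hinge axis, 100 mm above the table
- glaze_jar: lidded glaze jar, 76 mm across, 95 mm tall; stands loose on the table, left or right, on the other side from the fan controller; origin under its middle
- vase: white vase, 90 mm across, 150 mm tall, loose on the hutch floor behind the gate; origin under its middle
- bowl: terracotta bowl, 100 mm across, 50 mm tall, loose on the hutch floor behind the gate; origin under its middle
- slip_cup: white cup, 60 mm across, 55 mm tall, loose on the table in front of the hinge half of the gate, beside the gate's path; origin under its middle
- brush: brush 150 mm long, 20 mm thick, lying loose on the table in front of the hutch, low enough for the gate (bottom edge 29 mm above the table) to swing over it; origin under its middle
There are look-alikes about, which are no part of the job. Leave any purple look-alike of the controller alone.

How it is judged (in metres and radians):
On the way, in this order (a step that is already met when the one before it is completed fails the run):
1. the fan knob is turned anticlockwise to its stop (value of joint fan_knob below 0.08 rad), for 0.2 s.
2. the bolt is lifted high enough to pass over the lip (value of joint bolt above 0.011 m), for 0.1 s.
3. the bolt is drawn back out of the keeper (value of joint bolt_draw above 0.037 m), for 0.1 s.
4. the gate is pulled ajar (value of joint gate between 0.2 and 0.5 rad), for 0.2 s.
At the end, for the whole second after the job is handed in: the fan knob is within 0.10 rad of its off stop; the bolt is drawn back at least 30 mm; the gate stands still (under 0.05 rad/s) between 0.20 and 0.50 rad open (free edge 60 to 145 mm out); the fingers bear on the bolt's handle with more than 1 N (all of step 4 and value of joint fan_knob below 0.1 rad and value of joint bolt_draw above 0.03 m and velocity of joint gate between -0.05 and 0.05 rad/s and contact force between the fingers and bolt_handle above 1 N); the arm keeps its last pose, push and grip.
It fails at once if a pot, vase, jar or the brush is moved more than 30 mm (distance of any of glaze_jar, vase, bowl, slip_cup, brush from where it was at the start of the episode above 0.03 m).
It fails at once if a pot, vase or jar is tipped over (angle between any of glaze_jar, vase, bowl, slip_cup's own z axis and vertical above 0.5 rad).
It also fails if it takes over 48 s, if anything falls off the work surface, if the arm or the gripper's body presses on something with over 40 N, if the wrist force passes 120 N, or if a joint passes its speed limit or range.

ROBOT

A 6-joint arm with a two-finger parallel gripper is mounted at the origin on the work surface. World frame = base frame: x ahead of the robot, y to its left, z up, the work surface at z = 0. Lengths are in m, angles in degrees, forces in N, time in s.
With the tool pointing down it reaches from about 0.4 to 0.825 m from the base axis. Payload 7 kg.
Tool frame: the origin (TCP) lies on the centre line of the jaws, within the pads' length; the fingertips stand r.tip_reach ahead of it and the grasp point (between the pads) is the TCP (r.tip_reach is the distance from the TCP to the fingertips, in m); z points along the fingers, y is the line along which they close (so a half turn about z gives the same grasp; the last joint's range is limited). The gripper opens to 88 mm and grips with 3 to 60 N. Pads are 19 mm wide; open, the fingers measure 130 mm over their backs; the gripper's body (78 mm by 193 mm) begins 47 mm behind the grasp point.
Start: joints at [81.366, 20.546, 0.682, 0, -70.136, -16.507], TCP at [0.287, 0.611, 0.246] pointing down, gripper open.
Joint ranges: [-176.03, 176.03], [-82.01, 121.73], [-58.28, 71.71], [-173.87, 95.51], [-174.79, -0.11], [-173.66, 173.66]. Speed limits (degrees/s): [136.94, 136.94, 172.46, 180, 180, 180].

INTERFACE

Orientations are given as [roll, pitch, yaw] about the fixed x, y, z axes, in that order (R = Rz(yaw) Ry(pitch) Rx(roll)).
In Python, from plant import sensors, cams, r gives the robot as it stands.
- The arm moves only by the tool drive_tool, never from a script. Its argument "rows" is a list of rows, each an object of numbers: "fingers": the gripper's target within -1 to 1 (fully open at 1, half-way at 0, shut at -1); "x", "y", "z": the shift along the tool's x, y, z in m; "spin": the turn about the tool's z in rad. A call has 1 to 10 rows; each row is the pose to reach, as a shift and turn from the pose commanded when the call began, along the tool's axes at that moment; what a row does not reach only later rows make up. A row lasts 1/8 s, in which the tool goes at most 62.5 mm and 10.7 degrees, less where a joint would pass 70% of its speed; a pose out of reach is approached as far as the arm can. A call with a gripper value outside its range is refused whole. The fingers move at their own pace and stop on an object; "newtons" is the grip in N (left out, the last holds). Time passes only in rows, so rows that repeat a pose let the fingers close. It gives the time, the measured TCP pose, the force, the opening and the grip force at its end, in the units of the state.
- sensors.get_state(): the state, without advancing time (a new reading comes with each control period).
- cams.capture(name): name is "scene" or "side" or "wrist"; returns a dict with "pixels" (420x560x3 uint8, red, green, blue), "intrinsics" (3x3 intrinsics, pixels), "eye" and "orientation" of the camera in the world; the wrist camera has in their place "T_tool_cam" (4x4, takes a point from camera to tool coordinates, whose origin is the TCP and whose axes are the flange's). Camera axes: x right, y up, looking along -z (the intrinsics and any distortion apply to the point x, -y, -z); pixel columns grow to the right and rows downward; lengths in m; the calibration is good to about 2 mm. A picture is of the moment at which its call begins: read the wrist's pose just before it. There is no depth.
- r.close_job(): hands the job in; it is judged then, once.
The state is a dict: "time_s": time; "joints": joint angles; "qd": joint speeds; "joint_torque": joint torques, N m; "tcp_pos": TCP position; "eef_rot": TCP orientation; "contact_force": force on the tool from outside, world axes, zero at the start; "moment": the same for the moment, N m; "gripper_width": finger opening in m; "gripper_force": force on a finger pad.
Only numpy, scipy, OpenCV 4.12 (cv2) and the standard library are available. Lean on these libraries where they do the work, as an engineer would, in place of code of your own. Each camera call takes 0.05 s, during which the arm holds its last target. There are 200 camera calls.

## Working session

There is one attempt and no reset: what is moved stays moved. The work goes in short steps, Python scripts to look and compute and a tool call to move; the robot and the scene stay as the last step left them, time stands still between calls to the robot, and variables do not carry over. Pictures are saved under pics/ and viewed, at most 10 in all, crops included, and the job is handed in when it is done.

Besides the shell and the picture viewer there is one more tool, called after "Request:" as name(argument=value, ...) on one line, values as JSON. drive_tool: Moves the arm, as the interface text tells. Its arguments: {"type":"object","properties":{"rows":{"type":"array"},"newtons":{"type":"number"}},"required":["rows"]}

```bash
mkdir -p pics; ls; cat > h.py <<'E'
import numpy as np, cv2
from plant import sensors, cams, r
def snap(n,f):
    s=sensors.get_state(); c=cams.capture(n); cv2.imwrite('pics/'+f,c['pixels'][:,:,::-1]); np.save('pics/'+f+'.npy',dict(c,state=s),allow_pickle=True); return c
E
python3 - <<'E'
from h import *
for n in('scene','side'):
    c=snap(n,n+'0.png'); print({k:(v if k!='pixels' else 0) for k,v in c.items()})
print(sensors.get_state(), r.tip_reach)
a=cv2.imread('pics/scene0.png');b=cv2.imread('pics/side0.png')
E
```

```text
pics
{'pixels': 0, 'intrinsics': array([[379.09487921,   0.        , 276.7700943 ],
       [  0.        , 379.09487921, 207.6836179 ],
       [  0.        ,   0.        ,   1.        ]]), 'eye': array([ 1.1415127 , -0.27860971,  0.82542121]), 'orientation': array([44.07904627,  0.7032719 , 65.50061551])}
{'pixels': 0, 'intrinsics': array([[453.12169372,   0.        , 285.75801885],
       [  0.        , 453.12169372, 203.51437718],
       [  0.        ,   0.        ,   1.        ]]), 'eye': array([0.27812627, 0.671595  , 0.8426224 ]), 'orientation': array([ 4.72499204e+01, -1.19210431e-01, -1.58264308e+02])}
{'time_s': 0.1, 'joints': array([ 8.13656941e+01,  2.05885339e+01,  6.39021732e-01, -1.85566529e-02,
       -7.01376012e+01, -1.65086977e+01]), 'qd': array([-0.02852011, -0.10745506,  0.19849285,  0.02633598, -0.0506435 ,
        0.04276884]), 'joint_torque': array([-1.03484264e-03, -5.84167099e+01,  2.93749702e+01,  7.01545939e+00,
        1.01423595e-02, -5.01058003e-05]), 'tcp_pos': array([0.28661587, 0.61066116, 0.24470021]), 'eef_rot': array([ 1.79911520e+02, -8.03040347e-03, -2.51493155e+01]), 'contact_force': array([ 0.24366796, -0.13856726, -0.84117604]), 'moment': array([ 9.34590269e-05, -1.98011580e-03,  5.60920368e-02]), 'gripper_force': 0.0, 'gripper_width': 0.08757061347678669} 0.019
```

View pics/scene0.png

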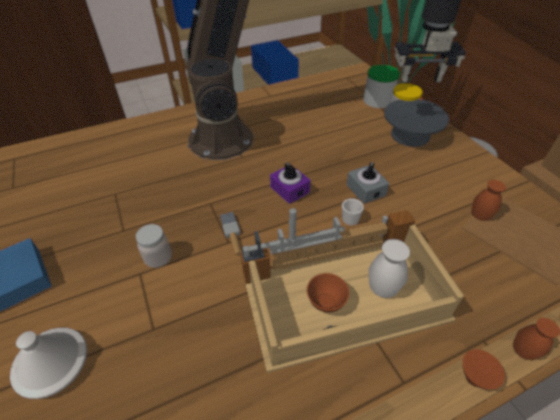

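View pics/side0.png

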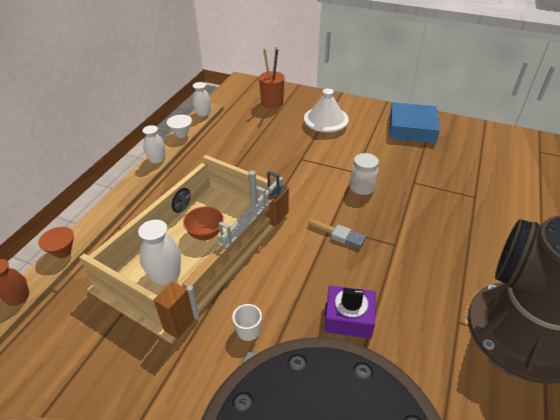

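Grey control box at scene (368,183). The purple look-alike is at scene (290,182) and side (350,312), so I leave it. The bolt stem is the tall post at scene (293,222) and side (253,185); possible mix-ups are the keeper hoop at scene (258,242) and the hinge pin at scene (385,222). Next is a close crop to check.

```bash
python3 - <<'E'
from h import *
a=cv2.imread('pics/scene0.png')[150:290,215:425];cv2.imwrite('pics/c1.png',cv2.resize(a,None,fx=3.8,fy=3.8,interpolation=cv2.INTER_CUBIC))
a=cv2.imread('pics/side0.png')[160:310,170:320];cv2.imwrite('pics/c2.png',cv2.resize(a,None,fx=4,fy=4,interpolation=cv2.INTER_CUBIC))
E
```

```text
(no output)
```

View pics/c1.png

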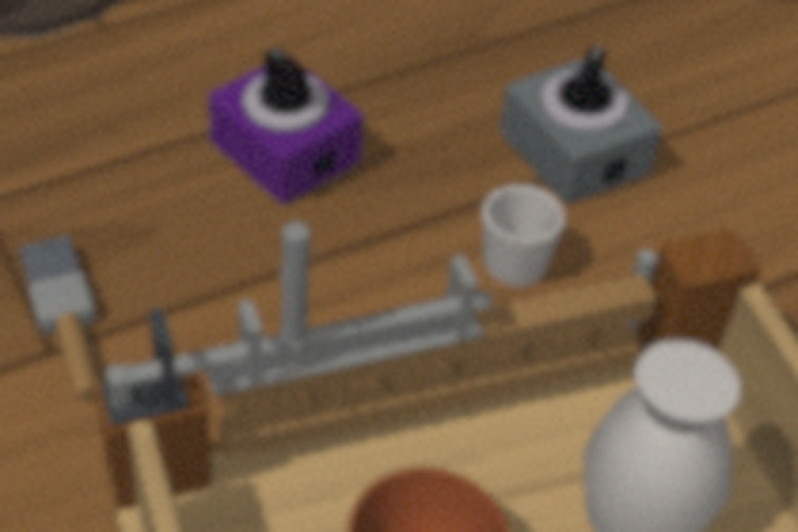

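View pics/c2.png

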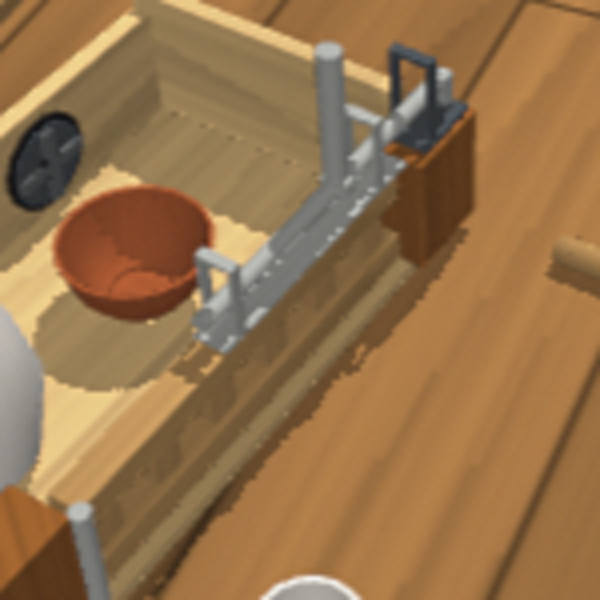

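The crops show the grey box with its knob disc at scene (369,175.5), the stem top at scene (293,210) and side (252,172.5), and the hinge pin top at scene (385,217) and side (190,287.5).

```bash
cat >> h.py <<'E'
from scipy.spatial.transform import Rotation as R
def ray(c,u,v):
    K=c['intrinsics']; d=np.array([(u-K[0,2])/K[0,0],-(v-K[1,2])/K[1,1],-1])
    if 'eye' in c: return np.array(c['eye']),R.from_euler('xyz',c['orientation'],degrees=True).apply(d)
    s=c['state']; T=c['T_tool_cam']; W=R.from_euler('xyz',s['eef_rot'],degrees=True)
    return s['tcp_pos']+W.apply(T[:3,3]), W.apply(T[:3,:3]@d)
def atz(c,u,v,z):
    o,d=ray(c,u,v); return o+d*(z-o[2])/d[2]
def tri(*L):
    A=0;b=0
    for c,u,v in L:
        o,d=ray(c,u,v); d=d/np.linalg.norm(d); P=np.eye(3)-np.outer(d,d); A=A+P; b=b+P@o
    return np.linalg.solve(A,b)
def toolshift(p,yaw=None):
    s=sensors.get_state(); return R.from_euler('xyz',s['eef_rot'],degrees=True).inv().apply(np.array(p)-s['tcp_pos'])
def ld(f): return np.load('pics/'+f+'.npy',allow_pickle=True).item()
E
python3 - <<'E'
from h import *
a,b=ld('scene0.png'),ld('side0.png')
print('stem',atz(a,292.9,210.3,.225),atz(b,252,172.5,.225),tri((a,292.9,210.3),(b,252,172.5)))
print('hinge',tri((a,385,217.4),(b,190,287.5)))
k=atz(a,368.9,175.5,.075);print('knob',k, 'purple',atz(a,290,176.5,.075))
print('cup',atz(a,352,205,.055))
print('shift to 0.09 above', toolshift([k[0],k[1],.20]))
c=snap('wrist','w0.png'); print(c['T_tool_cam'],c['intrinsics'])
E
```

```text
stem [ 0.63161763 -0.01554428  0.225     ] [ 0.62896998 -0.01427548  0.225     ] [ 0.62999225 -0.01522749  0.22367881]
hinge [0.6560121  0.23485436 0.11092202]
knob [0.47172165 0.3191493  0.075     ] purple [0.37504257 0.10406593 0.075     ]
cup [0.53989882 0.2198884  0.055     ]
shift to 0.09 above [0.29143843 0.18514218 0.04502702]
[[-6.40129043e-04  9.59135877e-01  2.82945152e-01  7.72940981e-02]
 [ 9.99999758e-01  6.91098928e-04 -8.03296642e-05  5.70108968e-04]
 [-2.72590154e-04  2.82945032e-01 -9.59136088e-01 -1.39007570e-01]
 [ 0.00000000e+00  0.00000000e+00  0.00000000e+00  1.00000000e+00]] [[309.3481277    0.         274.72313326]
 [  0.         309.3481277  207.11776717]
 [  0.           0.           1.        ]]
```

View pics/w0.png

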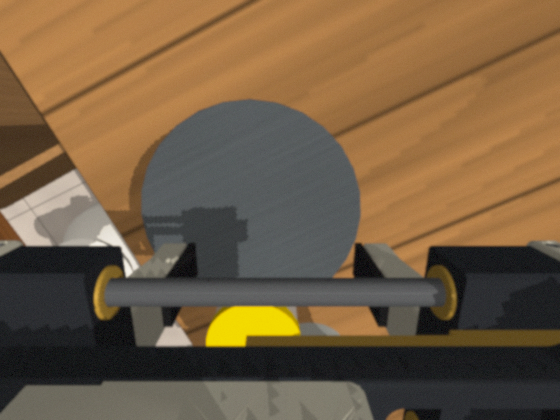

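The wrist view shows only the dark disc stand under the gripper, with the fingers low in the frame. I'll move to about 9 cm short of the knob for a close look.

Request:
drive_tool(rows=[{"x": 0.04, "y": 0.04, "z": 0, "fingers": 1}, {"x": 0.08, "y": 0.075, "z": 0, "fingers": 1}, {"x": 0.12, "y": 0.11, "z": 0, "fingers": 1}, {"x": 0.16, "y": 0.15, "z": 0, "fingers": 1}, {"x": 0.2, "y": 0.185, "z": 0, "fingers": 1}, {"x": 0.2, "y": 0.185, "z": 0, "fingers": 1}, {"x": 0.2, "y": 0.185, "z": 0, "fingers": 1}])

```text
invalid input
```

```bash
python3 - <<'E'
from h import *
c=snap('wrist','w1.png'); s=sensors.get_state(); print(s['tcp_pos'],s['eef_rot'],s['joints'],s['time_s'])
E
```

```text
[0.28665902 0.61078843 0.24498751] [ 1.79941049e+02 -7.02573266e-03 -2.51409255e+01] [ 8.13677362e+01  2.05743842e+01  6.52537527e-01 -1.06490415e-02
 -7.01366711e+01 -1.65050419e+01] 0.2
```

View pics/w1.png

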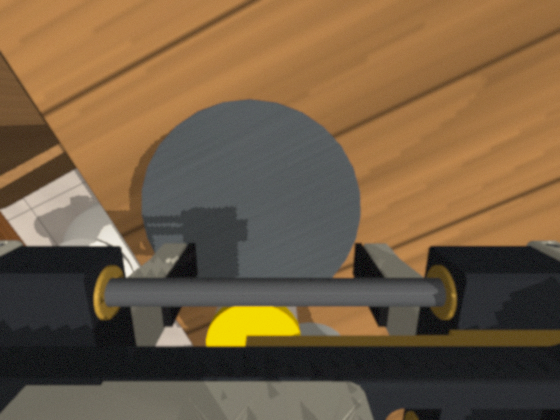

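The view hasn't changed because the call was refused. Retrying with every key given, including spin.

Request:
drive_tool(rows=[{"x": 0.04, "y": 0.04, "z": 0, "spin": 0, "fingers": 1}, {"x": 0.08, "y": 0.075, "z": 0, "spin": 0, "fingers": 1}, {"x": 0.12, "y": 0.11, "z": 0, "spin": 0, "fingers": 1}, {"x": 0.16, "y": 0.15, "z": 0, "spin": 0, "fingers": 1}, {"x": 0.2, "y": 0.185, "z": 0, "spin": 0, "fingers": 1}, {"x": 0.2, "y": 0.185, "z": 0, "spin": 0, "fingers": 1}, {"x": 0.2, "y": 0.185, "z": 0, "spin": 0, "fingers": 1}])

```text
time_s: 1.08
tcp_pos: [0.3894, 0.3586, 0.2458]
eef_rot: [-180.0, 0.0, -25.2]
contact_force: [0.4, -0.1, 0.5]
gripper_width: 0.0875
gripper_force: 0.0
```

```bash
python3 - <<'E'
from h import *
c=snap('wrist','w2.png'); s=sensors.get_state(); print(s['tcp_pos'],s['eef_rot'],s['joints'],s['time_s'])
E
```

```text
[0.38922603 0.35910319 0.24562778] [-1.79977277e+02  9.81963674e-04 -2.51406844e+01] [ 6.39277823e+01  6.80483494e+00 -1.75915745e+01 -1.48400097e-03
 -6.55808868e+01  9.32146348e-01] 1.125
```

View pics/w2.png

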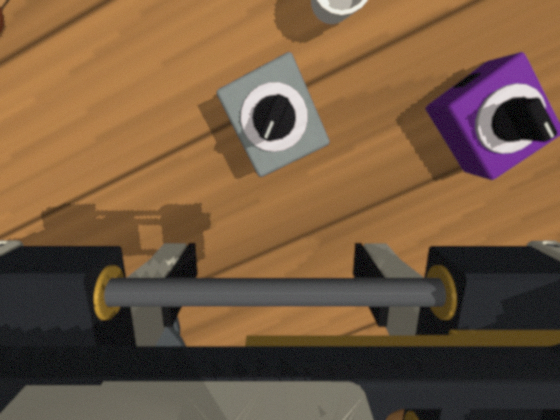

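The wrist view shows the grey box with its dial at (274,118) and a white pointer line from (272,122) to (267,137). The purple one is at (515,118), and the cup's edge at (340,5).

```bash
python3 - <<'E'
from h import *
c=ld('w2.png'); g=c['pixels'][75:160,225:325].astype(int)
m=(g.min(2)>150).astype(np.uint8)
n,l,st,ce=cv2.connectedComponentsWithStats(m)
print([(i,st[i].tolist(),ce[i]+[225,75]) for i in range(1,n) if st[i][4]>8])
br=g.sum(2)
for i in range(1,n):
    if st[i][4]>8 :
        p=np.argwhere(l==i)[:,::-1]+[225,75]
        if st[i][4]>300:
            cs,_=cv2.findContours((l==i).astype(np.uint8),0,1); e=cv2.fitEllipse(max(cs,key=len)); print('ring',e)
            u,v=np.array(e[0])+[225,75]; print('axis',[atz(c,u,v,z) for z in(.056,.06,.075)])
        else:
            q=cv2.fitLine(p.astype(np.float32),2,0,.01,.01).ravel(); print('line',q)
            A=atz(c,*(q[2:]-8*q[:2]),.099);B=atz(c,*(q[2:]+8*q[:2]),.099);print(A,B,np.degrees(np.arctan2(*(B-A)[1::-1])))
for row in br[25:66:2,22:76:2]: print(' '.join('%3d'%x for x in row))
E
```

```text
[(1, [16, 6, 68, 71, 1957], array([277.10577414, 113.50229944])), (2, [40, 47, 8, 15, 33], array([268.66666667, 129.        ])), (3, [24, 59, 7, 4, 13], array([252.        , 135.07692308]))]
ring ((49.28694534301758, 41.10197830200195), (61.75550079345703, 65.57211303710938), 167.30661010742188)
axis [array([0.4591298 , 0.32574419, 0.056     ]), array([0.45912946, 0.32573656, 0.06      ]), array([0.45912816, 0.32570796, 0.075     ])]
line [  0.39480346  -0.9187656  268.66666    129.        ]
[0.44664833 0.34030468 0.099     ] [0.45577306 0.32966768 0.099     ] -49.37604590943834
line [ 9.7493631e-01 -2.2248408e-01  2.5200000e+02  1.3507692e+02]
[0.45444348 0.35790095 0.099     ] [0.45125557 0.34378817 0.099     ] -102.7288061072648
675 676 678 672 675 645 456 202  99  94 104  91  90  49  75 114 108  99 112 110 146 453 663 678 677 677 674
676 674 674 668 639 479 206  91  80  69  77  79  66  69  96 107 103 103  95  98  99 264 572 674 677 679 674
674 673 669 644 488 223  87  84  84  79  65  86  75  86 100  98 101  93 105  90  77 109 385 628 674 670 670
668 667 644 560 314 108  86  66  7
[... 1209 characters left out ...]
  88  81  88  81  87  89  94 110 172 452 639 660 663
463 463 464 450 367 181  59  34  68 139 450 518 204 104  98  77  92 109  97  89  94 116 360 611 665 676 674
447 458 458 455 446 313 123  73  87 245 532 405 128  93  79  83  90  86  95  91  93 266 566 669 671 671 667
436 452 464 461 461 408 217  80 125 400 517 253  85  77  85  82 101  90  88 136 273 502 658 674 669 664 658
402 454 465 464 456 437 292 130 147 483 424 145  95  77  85 101  74  96 191 376 587 658 669 665 663 659 637
336 424 455 448 448 456 429 332 248 293 242  88  87 106 135 197 267 318 501 628 662 666 662 662 661 652 585
291 340 421 455 462 465 454 454 468 450 313 264 308 398 484 534 606 631 654 662 661 662 657 649 653 601 484
```

Request:
drive_tool(rows=[{"x": 0.04, "y": 0, "z": 0.0, "spin": 0.15, "fingers": 1}, {"x": 0.077, "y": 0, "z": 0.03, "spin": 0.3, "fingers": 1}, {"x": 0.077, "y": 0, "z": 0.07, "spin": 0.424, "fingers": 1}, {"x": 0.077, "y": 0, "z": 0.1, "spin": 0.424, "fingers": 1}, {"x": 0.077, "y": 0, "z": 0.125, "spin": 0.424, "fingers": 1}, {"x": 0.077, "y": 0, "z": 0.148, "spin": 0.424, "fingers": 1}, {"x": 0.077, "y": 0, "z": 0.148, "spin": 0.424, "fingers": 0.3}, {"x": 0.077, "y": 0, "z": 0.148, "spin": 0.424, "fingers": -1}, {"x": 0.077, "y": 0, "z": 0.148, "spin": 0.424, "fingers": -1}, {"x": 0.077, "y": 0, "z": 0.148, "spin": 0.424, "fingers": -1}], newtons=15)

```text
time_s: 2.38
tcp_pos: [0.4592, 0.3263, 0.0984]
eef_rot: [-179.9, 0.0, -49.4]
contact_force: [0.4, 0.0, 0.4]
gripper_width: 0.0532
gripper_force: 0.0
```

Request:
drive_tool(rows=[{"x": 0, "y": 0, "z": 0, "spin": 0, "fingers": -1}, {"x": 0, "y": 0, "z": 0, "spin": 0, "fingers": -1}, {"x": 0, "y": 0, "z": 0, "spin": 0, "fingers": -1}, {"x": 0, "y": 0, "z": 0, "spin": 0, "fingers": -1}, {"x": 0, "y": 0, "z": 0, "spin": 0, "fingers": -1}, {"x": 0, "y": 0, "z": 0, "spin": 0, "fingers": -1}])

```text
time_s: 3.12
tcp_pos: [0.4592, 0.326, 0.0976]
eef_rot: [-180.0, -0.0, -49.4]
contact_force: [2.1, 0.3, -1.3]
gripper_width: 0.0137
gripper_force: 15.0
```

Gripped at 13.7 mm, which fits the 14 mm bar. Now I turn it anticlockwise, so spin is negative.

Request:
drive_tool(rows=[{"x": 0, "y": 0, "z": 0, "spin": -0.12, "fingers": -1}, {"x": 0, "y": 0, "z": 0, "spin": -0.24, "fingers": -1}, {"x": 0, "y": 0, "z": 0, "spin": -0.36, "fingers": -1}, {"x": 0, "y": 0, "z": 0, "spin": -0.48, "fingers": -1}, {"x": 0, "y": 0, "z": 0, "spin": -0.6, "fingers": -1}, {"x": 0, "y": 0, "z": 0, "spin": -0.7, "fingers": -1}, {"x": 0, "y": 0, "z": 0, "spin": -0.7, "fingers": -1}])

```text
time_s: 4.0
tcp_pos: [0.4599, 0.3272, 0.0976]
eef_rot: [-179.9, -0.1, -9.2]
contact_force: [5.3, 4.4, -5.1]
gripper_width: 0.0138
gripper_force: 15.0
```

```bash
python3 - <<'E'
from h import *
s=sensors.get_state(); print(s['eef_rot'],s['moment'],s['contact_force'])
E
```

```text
[-1.79853891e+02 -8.11970512e-02 -9.22426678e+00] [ 1.41849346 -1.71634421  0.04409365] [ 5.27150367  4.40424879 -5.11431717]
```

Request:
drive_tool(rows=[{"x": 0, "y": 0, "z": 0, "spin": -0.1, "fingers": -1}, {"x": 0, "y": 0, "z": 0, "spin": -0.2, "fingers": -1}, {"x": 0, "y": 0, "z": 0, "spin": -0.3, "fingers": -1}, {"x": 0, "y": 0, "z": 0, "spin": -0.3, "fingers": -1}])

```text
time_s: 4.5
tcp_pos: [0.4598, 0.3276, 0.0977]
eef_rot: [-179.8, -0.1, 7.9]
contact_force: [3.5, 4.2, -5.1]
gripper_width: 0.0157
gripper_force: 16.3
```

```bash
python3 - <<'E'
from h import *
s=sensors.get_state(); print(s['eef_rot'],s['moment'],s['contact_force'],s['gripper_width'])
E
```

```text
[-1.79841334e+02 -1.26081917e-01  7.91131519e+00] [ 1.83043378 -1.3800189  -0.44768199] [ 3.46551443  4.17378296 -5.10780041] 0.015741666009951367
```

The knob has met its stop: the moment is up to 0.45 N m and the fingers are being prised apart. I'll hold briefly, release, rise and look at the stem.

Request:
drive_tool(rows=[{"x": 0, "y": 0, "z": 0, "spin": 0.0, "fingers": -1}, {"x": 0, "y": 0, "z": 0, "spin": 0.0, "fingers": -1}, {"x": 0, "y": 0, "z": 0, "spin": 0.0, "fingers": 1}, {"x": 0, "y": 0, "z": 0, "spin": 0, "fingers": 1}, {"x": 0, "y": 0, "z": 0, "spin": 0, "fingers": 1}, {"x": 0, "y": 0, "z": -0.05, "spin": 0, "fingers": 1}, {"x": 0, "y": 0, "z": -0.11, "spin": 0, "fingers": 1}, {"x": 0, "y": 0, "z": -0.172, "spin": 0.08, "fingers": 1}, {"x": 0, "y": 0, "z": -0.172, "spin": 0.24, "fingers": 1}, {"x": 0, "y": 0, "z": -0.172, "spin": 0.24, "fingers": 1}])

```text
time_s: 5.75
tcp_pos: [0.4587, 0.3256, 0.27]
eef_rot: [-180.0, -0.0, -5.8]
contact_force: [-0.2, 0.3, -0.3]
gripper_width: 0.0861
gripper_force: 0.0
```

```bash
python3 - <<'E'
from h import *
c=snap('scene','scene1.png'); cv2.imwrite('pics/k.png',cv2.resize(cv2.imread('pics/scene1.png')[140:230,320:440],None,fx=5,fy=5))
w=snap('wrist','w3.png'); s=sensors.get_state(); print(s['tcp_pos'],s['eef_rot'],s['moment'],s['joints'],toolshift([.63-.075,-.01,.27]))
E
```

```text
[0.45850666 0.32535867 0.26868064] [ 1.79923011e+02  5.98121383e-02 -5.69301652e+00] [-0.04305101 -0.03372991 -0.0573298 ] [ 5.52964978e+01  9.17043378e+00 -1.16708125e+01 -1.60078724e-02
 -6.92550911e+01  2.90162086e+01] [ 0.12928302  0.32413424 -0.00101878]
```

Request:
drive_tool(rows=[{"x": 0.02, "y": 0.05, "z": 0, "spin": 0, "fingers": 1}, {"x": 0.04, "y": 0.1, "z": 0, "spin": 0, "fingers": 1}, {"x": 0.06, "y": 0.15, "z": 0, "spin": 0, "fingers": 1}, {"x": 0.08, "y": 0.2, "z": 0, "spin": 0, "fingers": 1}, {"x": 0.1, "y": 0.25, "z": 0, "spin": 0, "fingers": 1}, {"x": 0.12, "y": 0.3, "z": 0, "spin": 0, "fingers": 1}, {"x": 0.129, "y": 0.324, "z": 0, "spin": 0, "fingers": 1}, {"x": 0.129, "y": 0.324, "z": 0, "spin": 0, "fingers": 1}, {"x": 0.129, "y": 0.324, "z": 0, "spin": 0, "fingers": 1}])

```text
time_s: 6.98
tcp_pos: [0.5537, -0.0095, 0.2687]
eef_rot: [180.0, 0.1, -5.8]
contact_force: [0.1, -0.0, 0.2]
gripper_width: 0.0876
gripper_force: 0.0
```

```bash
python3 - <<'E'
from h import *
w=snap('wrist','w4.png'); s=sensors.get_state(); print(s['tcp_pos'],s['eef_rot'],s['contact_force'],s['moment'],s['time_s'])
c=snap('scene','scene2.png')
a=w['pixels'][:,:,::-1]; k=cv2.resize(c['pixels'][150:200,330:410,::-1],None,fx=3,fy=3)
a=a.copy(); a[-150:,:240]=k; cv2.imwrite('pics/v.png',a)
E
```

```text
[ 0.55371462 -0.00910135  0.26901291] [ 1.79981929e+02  5.67137273e-02 -5.80101353e+00] [ 0.18904464  0.16850403 -0.8048124 ] [-0.01549419 -0.00075629  0.00539858] 7.025
```

View pics/v.png

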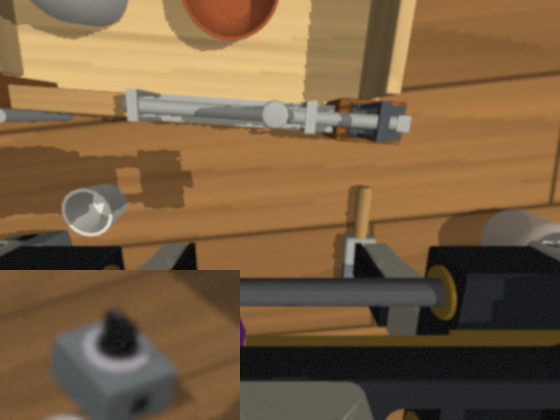

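The wrist view shows the stem top at (274,114), and the bolt running from about (132,105) to (405,124). The hinge rod's end is at left (0,115) and the cup at (92,210). The inset shows the grey box's knob turned.

```bash
python3 - <<'E'
from h import *
w=ld('w4.png'); a=ld('scene0.png')
p=atz(w,274,114,.225); print('stem',p, tri((w,274,114),(a,292.9,210.3)))
A=atz(w,150,107,.125);B=atz(w,405,124,.125);d=A-B;print('gate y dir',A,B,np.degrees(np.arctan2(-d[0],d[1])))
print('hinge@.11',atz(a,385,217.4,.11))
print('shift',toolshift([p[0],p[1],.202]))
g=w['pixels'][95:135,255:300].astype(int).sum(2)//3
for row in g[::2,::2]: print(' '.join('%3d'%x for x in row))
E
```

```text
stem [ 0.6311897  -0.01783252  0.225     ] [ 0.63169544 -0.01684007  0.22568718]
gate y dir [0.64840968 0.08892016 0.125     ] [ 0.61138052 -0.13189541  0.125     ] -9.519512575930714
hinge@.11 [0.65632181 0.23633243 0.11      ]
shift [0.07797122 0.00110725 0.06716949]
181 179 179 181 179 179 180 179 179 182 180 179 180 177 181 183 178 183 180 182 180 184 182
183 181 183 183 181 180 183 181 182 182 183 181 180 183 182 182 181 181 180 181 182 182 182
183 182 184 182 182 182 182 181 176 173 170 176 181 182 185 183 182 182 184 183 182 183 182
176 175 178 176 175 176 168 152 155 158 164 164 168 171 180 182 183 181 178 179 183 181 178
173 169 172 171 172 157 145 160 167 175 178 174 174 168 160 155 155 152 139 154 166 163 158
148 148 150 149 145 147 160 170 178 174 175 176 178 173 163 135 120 118 118 126 136 136 130
107 105 109 107 126 157 169 174 175 175 176 179 178 177 177 163 136 135 139 141 154 151 129
111 110 110 108 138 165 172 172 175 174 176 174 174 172 178 176 143 123 132 142 145 146 146
117 118 117 113 145 167 173 169 172 177 174 172 172 173 176 177 151 116 117 144 151 149 148
11
[... 309 characters left out ...]
 167 169 170 169 170 173 170 128 100 114 129 148 150 153
108 106 101 101 116 148 163 167 166 167 170 168 168 170 175 157 106  92 116 125 125 131 133
118 119 120 121 116 123 155 161 163 165 167 165 168 170 161 154 126 118 119 123 123 120 119
139 141 144 145 123 110 127 147 156 164 164 162 162 156 153 168 161 163 162 160 163 164 156
115 121 129 130 123 118 112 114 121 135 136 133 127 128 144 150 151 147 132 130 131 148 142
 79  93  99  98 105 112 110 106  84  86  86  90  89  94  97  97  98 102 104 102 108 110 100
 77  94 102  93  88  88  89  87  80  79  79  78  77  83  78  79  78  81  79  79  85  81  80
 85  86  88  84  92 100 100  87  81  78  76  78  77  77  76  77  77  77  78  80  77  75  75
```

Request:
drive_tool(rows=[{"x": 0.04, "y": 0.001, "z": 0, "spin": 0.065, "fingers": 1}, {"x": 0.078, "y": 0.001, "z": 0, "spin": 0.065, "fingers": 1}, {"x": 0.078, "y": 0.001, "z": 0.015, "spin": 0.065, "fingers": 1}, {"x": 0.078, "y": 0.001, "z": 0.04, "spin": 0.065, "fingers": 1}, {"x": 0.078, "y": 0.001, "z": 0.067, "spin": 0.065, "fingers": 1}, {"x": 0.078, "y": 0.001, "z": 0.067, "spin": 0.065, "fingers": 0}, {"x": 0.078, "y": 0.001, "z": 0.067, "spin": 0.065, "fingers": -1}, {"x": 0.078, "y": 0.001, "z": 0.067, "spin": 0.065, "fingers": -1}, {"x": 0.078, "y": 0.001, "z": 0.067, "spin": 0.065, "fingers": -1}, {"x": 0.078, "y": 0.001, "z": 0.067, "spin": 0.065, "fingers": -1}], newtons=35)

```text
time_s: 8.32
tcp_pos: [0.6316, -0.0187, 0.203]
eef_rot: [-180.0, -0.0, -9.6]
contact_force: [0.7, -0.5, -0.7]
gripper_width: 0.043
gripper_force: 0.0
```

Request:
drive_tool(rows=[{"x": 0, "y": 0, "z": 0, "spin": 0, "fingers": -1}, {"x": 0, "y": 0, "z": 0, "spin": 0, "fingers": -1}, {"x": 0, "y": 0, "z": 0, "spin": 0, "fingers": -1}, {"x": 0, "y": 0, "z": 0, "spin": 0, "fingers": -1}])

```text
time_s: 8.82
tcp_pos: [0.6317, -0.0182, 0.2026]
eef_rot: [-180.0, -0.0, -9.6]
contact_force: [0.1, 3.0, 1.2]
gripper_width: 0.0158
gripper_force: 35.0
```

Gripped at 15.8 mm, which fits the 16 mm stem. Lifting 16.5 mm.

Request:
drive_tool(rows=[{"x": 0, "y": 0, "z": -0.005, "spin": 0, "fingers": -1}, {"x": 0, "y": 0, "z": -0.01, "spin": 0, "fingers": -1}, {"x": 0, "y": 0, "z": -0.0165, "spin": 0, "fingers": -1}, {"x": 0, "y": 0, "z": -0.0165, "spin": 0, "fingers": -1}, {"x": 0, "y": 0, "z": -0.0165, "spin": 0, "fingers": -1}])

```text
time_s: 9.45
tcp_pos: [0.6316, -0.0183, 0.2192]
eef_rot: [-180.0, -0.0, -9.6]
contact_force: [1.0, 5.3, -0.9]
gripper_width: 0.0153
gripper_force: 35.0
```

Request:
drive_tool(rows=[{"x": 0, "y": -0.01, "z": 0, "spin": 0, "fingers": -1}, {"x": 0, "y": -0.02, "z": 0, "spin": 0, "fingers": -1}, {"x": 0, "y": -0.03, "z": 0, "spin": 0, "fingers": -1}, {"x": 0, "y": -0.03, "z": 0, "spin": 0, "fingers": -1}])

```text
time_s: 9.95
tcp_pos: [0.6366, 0.012, 0.2188]
eef_rot: [-180.0, 0.0, -9.6]
contact_force: [0.7, 2.9, -1.6]
gripper_width: 0.0153
gripper_force: 35.0
```

Request:
drive_tool(rows=[{"x": 0, "y": -0.01, "z": 0, "spin": 0, "fingers": -1}, {"x": 0, "y": -0.02, "z": 0, "spin": 0, "fingers": -1}, {"x": 0, "y": -0.026, "z": 0, "spin": 0, "fingers": -1}, {"x": 0, "y": -0.026, "z": 0, "spin": 0, "fingers": -1}, {"x": 0, "y": -0.026, "z": 0, "spin": 0, "fingers": -1}])

```text
time_s: 10.58
tcp_pos: [0.641, 0.0371, 0.219]
eef_rot: [-180.0, -0.0, -9.6]
contact_force: [-0.4, 2.2, -3.1]
gripper_width: 0.0155
gripper_force: 35.0
```

```bash
python3 - <<'E'
from h import *
s=sensors.get_state(); p=s['tcp_pos'];print(p,s['eef_rot'],s['contact_force'])
# arc about hinge: in tool axes at start (x=gate x, y=-gate y); hinge at tool (-.018,-.195)
h=np.array([-.018,-.195])
for t in np.arange(0,.34,.03):
    c,sn=np.cos(t),np.sin(t); print(round(t,2),np.round(h+np.array([[c,-sn],[sn,c]])@(-h),4))
E
```

```text
[0.64096328 0.03711739 0.21903046] [-1.79952440e+02 -1.10556793e-02 -9.59912737e+00] [-0.44187641  2.224297   -3.0713758 ]
0.0 [0. 0.]
0.03 [-0.0059  0.0005]
0.06 [-0.0117  0.0007]
0.09 [-0.0176  0.0008]
0.12 [-0.0235  0.0008]
0.15 [-0.0293  0.0005]
0.18 [-0.0352  0.0001]
0.21 [-0.041  -0.0005]
0.24 [-0.0469 -0.0013]
0.27 [-0.0527 -0.0023]
0.3 [-0.0584 -0.0034]
0.33 [-0.0642 -0.0047]
```

Request:
drive_tool(rows=[{"x": -0.006, "y": 0.0005, "z": 0, "spin": 0.03, "fingers": -1}, {"x": -0.012, "y": 0.0007, "z": 0, "spin": 0.06, "fingers": -1}, {"x": -0.0176, "y": 0.0008, "z": 0, "spin": 0.09, "fingers": -1}, {"x": -0.0235, "y": 0.0008, "z": 0, "spin": 0.12, "fingers": -1}, {"x": -0.0293, "y": 0.0005, "z": 0, "spin": 0.15, "fingers": -1}, {"x": -0.0293, "y": 0.0005, "z": 0, "spin": 0.15, "fingers": -1}], newtons=40)

```text
time_s: 11.32
tcp_pos: [0.6116, 0.041, 0.2193]
eef_rot: [-180.0, -0.0, -18.2]
contact_force: [3.6, 0.8, -2.2]
gripper_width: 0.0152
gripper_force: 40.0
```

Request:
drive_tool(rows=[{"x": -0.006, "y": 0.0005, "z": 0, "spin": 0.03, "fingers": -1}, {"x": -0.012, "y": 0.0007, "z": 0, "spin": 0.06, "fingers": -1}, {"x": -0.0176, "y": 0.0008, "z": 0, "spin": 0.09, "fingers": -1}, {"x": -0.0235, "y": 0.0008, "z": 0, "spin": 0.12, "fingers": -1}, {"x": -0.0293, "y": 0.0005, "z": 0, "spin": 0.15, "fingers": -1}, {"x": -0.0352, "y": 0.0001, "z": 0, "spin": 0.18, "fingers": -1}, {"x": -0.0352, "y": 0.0001, "z": 0, "spin": 0.18, "fingers": -1}, {"x": -0.0352, "y": 0.0001, "z": 0, "spin": 0.18, "fingers": -1}, {"x": -0.0352, "y": 0.0001, "z": 0, "spin": 0.18, "fingers": -1}, {"x": -0.0352, "y": 0.0001, "z": 0, "spin": 0.18, "fingers": -1}])

```text
time_s: 12.58
tcp_pos: [0.5784, 0.0517, 0.219]
eef_rot: [180.0, 0.0, -28.5]
contact_force: [3.2, -2.3, -1.9]
gripper_width: 0.0152
gripper_force: 40.0
```

```bash
python3 - <<'E'
from h import *
c=snap('scene','scene3.png'); s=sensors.get_state(); print(s['contact_force'],s['qd'],s['gripper_width'])
b=snap('side','side3.png')
a=cv2.imread('pics/scene3.png')[140:350,200:480]; d=cv2.imread('pics/side3.png')[140:350,100:380]
cv2.imwrite('pics/end.png',cv2.resize(np.vstack([a,d]),None,fx=1.4,fy=1.4))
E
```

```text
[ 4.13997631 -1.43365951 -1.47707299] [-0.0503133   0.03448868  0.08187258 -0.09931264  0.04450432 -0.013465  ] 0.015016180645745704
```

View pics/end.png

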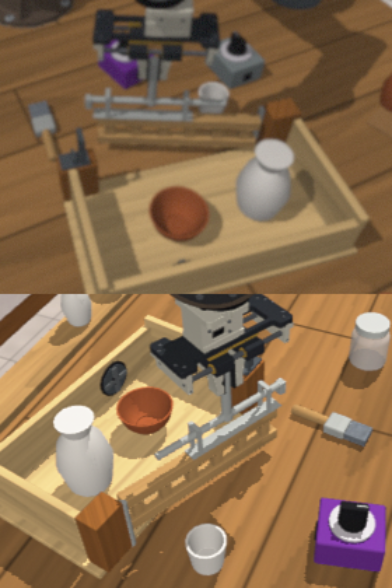

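Both views show the gate ajar with the gripper still on the stem. The keeper is clear, and the cup, brush, vase, bowl and jar are where they started. Handing in.

```bash
python3 -c "
from plant import r
print(r.close_job())"
```

```text
the job is handed in; nothing more can be done
None
```

I handed the job in at about 12.7 s: the fan knob is at its off stop, the bolt is lifted and drawn back about 56 mm, and the gripper still holds its handle with the gate about 0.33 rad open. These values come from arm motion and contact forces, and no verdict was returned.

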